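# Sort spice, medicines and matches into rack, box and tray, and put the box lid on

## Robot

A 6-joint arm with a two-finger parallel gripper is mounted at the origin on a cart in front of the work surface, level with it; the furniture and walls round the work are solid. World frame = base frame: x ahead of the robot, y to its left, z up, the work surface at z = 0. Lengths are in m, angles in rad, forces in N, time in s.
With the tool pointing down it reaches from about 0.225 to 0.875 m from the base axis. Payload 3.4 kg.
Tool frame: the origin (TCP) lies where the fingers leave the gripper's body, on its centre line; the fingertips stand 73 mm ahead of it and the grasp point (between the pads) lies 54 mm ahead of it (manip.grip_point_offset is the distance from the TCP to the grasp point, in m); z points along the fingers, y is the line along which they close (so a half turn about z gives the same grasp; the last joint's range is limited). The gripper opens to 85 mm and grips with 20 to 120 N. Pads are 22 mm wide; open, the fingers measure 114 mm over their backs; the gripper's body (76 mm by 85 mm) begins 54 mm behind the grasp point. The pads swing forward as they close: fully open they stand 13 mm farther back than shut.
Start: joints at [-1.455, 0.276, 1.505, -0, 1.361, -0.121], TCP at [0.135, -0.559, 0.304] pointing down, gripper open.
Joint ranges: [-2.89, 2.89], [-0.75, 2.08], [0.22, 2.7], [-1.18, 4.32], [0.11, 2.71], [-2.7, 2.7]. Speed limits (rad/s): [2.57, 2.57, 3.14, 3.14, 3.14, 3.14].

## Interface

Orientations are given as a unit quaternion [w, x, y, z].
In Python, from rig import sensors, cams, manip, spotter gives the robot as it stands.
- The arm moves only by the tool drive_tool, never from a script. Its argument "targets" is a list of rows, each a list of 4 numbers: the shift along the world's x, y, z in m, then the turn about the world's z in degrees. In form: [[dx, dy, dz, spin], ...]. A call has exactly 5 rows; each row shifts and turns the commanded pose from where the row before left it; what a row does not reach is not made up. A row lasts 1/8 s, in which the tool goes at most 62.5 mm and 10.7 degrees, less where a joint would pass 70% of its speed; a pose out of reach is approached as far as the arm can. A call is refused whole if a number of a shift passes 0.0625 or a number of a turn 10.7, either way. A call with a gripper value outside its range is refused whole. "jaw" is the finger opening in m, from 0 to 0.0854, set as the call begins (left out, the last holds). The fingers move at their own pace and stop on an object; "force" is the grip in N (left out, the last holds). Time passes only in rows, so rows that do not move let the fingers close, or fill a call up. It gives the time, the measured TCP pose, the force and the opening at its end, in the units of the state.
- sensors.get_state(): the state, without advancing time (a new reading comes with each control period).
- cams.get_image(name): name is "side" or "top" or "wrist"; returns a dict with "color" (480x640x3 uint8, red, green, blue), "intrinsics" (3x3 intrinsics, pixels), "R" (3x3) and "t" (3): a world point X has camera coordinates R X + t. Camera axes: x right, y down, z forward; pixel columns grow to the right and rows downward; lengths in m; the calibration is good to about 2 mm. A picture is of the moment at which its call begins. There is no depth.
- manip.sign_off(): hands the job in, once; it reports no verdict.
Trained networks look in the newest picture that a camera, given by its name, has taken for a name from the list of things; names that differ only in an ending like _2 or _b are one class to them, and where a whole thing is asked for, a point or a joint stands for the part that bears it (a point fixed in the world has none). Each returns a list of dicts, best first, with "score" (0 to 1); they miss things now and then, are a little off and sometimes report something else, mostly with a low value. They report only what shows in the picture. A call takes as long as a camera call. They do not tell look-alikes from the thing itself.
- spotter.find_in(query, camera): "point" ([x, y, z] in m, in world coordinates, good to about 4 mm: the middle of the surface that is visible of it).
- spotter.landmark_of(query, camera): "point" ([x, y, z] in m, in world coordinates, good to about 4 mm: a listed point, or the origin of a listed thing).
The state is a dict: "clock": time; "qpos": joint angles; "qd": joint speeds; "effort": joint torques, N m; "position": TCP position; "ee_rot": TCP orientation; "contact_force": force on the tool from outside, world axes, zero at the start; "moment": the same for the moment, N m; "width": finger opening in m.
Only numpy, scipy, OpenCV 4.12 (cv2) and the standard library are available. Lean on these libraries where they do the work, as an engineer would, in place of code of your own. Each camera call takes 0.05 s, during which the arm holds its last target. There are 200 camera calls.

## Task

The things on the worktop have got mixed up; put each where its kind belongs: stand the loose spice jar upright in the empty bay of the spice rack, stand the tablet tub and the dropper bottle upright on the floor of the medicine box, and lay the match box flat on the floor of the wooden tray beside the tea lights. Then put the lid on the medicine box so that it sits flat and fully home. Do not move the mug or tip the dropper bottle over.

Things in the scene. Friction and masses are not known exactly. Their poses are not given: they have to be found in the camera images.
- spice_jar_mid (a point): Glass spice jar with a dull pinkish-red screw cap, standing loose on the worktop (not one of those in the rack): round, 45 mm across, 106 mm tall, about 0.11 kg. This point is on its axis, half-way up (53 mm above its foot); z is its axis, pointing up.
- dropper_bottle_mid (a point): Small brown medicine bottle with a black rubber dropper: round body 33 mm across up to 65 mm height, then a 24 mm collar and a 13 mm rubber bulb, 102 mm tall in all, about 0.07 kg. This point is on its axis, half-way up (51 mm above its foot); z is its axis, pointing up.
- tablet_tub_mid (a point): Small white tablet tub with a flat pale screw cap: round, 35 mm across over its whole height, 78 mm tall, about 0.06 kg. This point is on its axis, half-way up (39 mm above its foot); z is its axis, pointing up.
- matches_mid (a point): Closed box of matches lying flat: 36 mm along its x, 53 mm along its y, 15 mm high, about 20 g. This point is its centre, half-way up (7.5 mm above its underside); z points up.
- rack: Spice rack, fixed: wooden base 72 (x) by 256 (y) mm, four bays in a row along y between steel rails up to 47 mm and end cheeks up to 60 mm high. Origin: underside centre, z up. Bay centres x = 0, y = +87, +29, -29, -87 mm; each 53 mm wide (y) by 55 (x), floor 12 mm above the origin. Only the bay at y = +29 is empty; the others hold loose jars and a salt shaker, 90 to 106 mm tall.
- medicine_box: Low white metal box with a green cross on its front, fixed, open at the top and empty: 112 (x) by 124 (y) mm, rim 72 mm high; inside 104 by 116 mm, floor 4 mm above the origin. A shoulder runs round its outside, top 62 mm high, 130 by 142 mm: the lid's skirt rests on it. Origin: underside centre, z up; -x is its front.
- lid_handle (a point): Loose deep lid of the medicine box, standing right way up: white hollow cap 126 (x) by 138 (y) mm, 59 high, skirt 3 mm thick (4 mm play all round the box rim), on top a black bar handle 14 mm thick (x), 64 long (y), 75 to 95 mm above the skirt's lower edge; 0.18 kg. This point: in the bar, 84 mm above that edge; 146 mm above the box's origin when seated. z up. Fits either way round.
- tray: Shallow wooden tray, fixed: outside 104 (x) by 130 (y) mm, walls 5 mm thick and 20 mm high, floor 5 mm thick. Origin: underside centre, z up. Two loose tea lights (38 mm across, 15 mm tall) stand in it near y = -38 mm, x = +22 and -21 mm; its floor from y = -16 to +60 mm is empty.
- mug: White mug with a green band, a bystander at the back of the worktop: about 83 mm across, 94 mm tall. Origin at its underside.
There are look-alikes about, which are no part of the job. What is shaped like the part that bears tablet_tub_mid but green or purple is not meant.

How it is judged:
At the end, for the whole second after the job is handed in: The spice jar stands on the floor of a rack bay; tablet tub and dropper bottle stand on the floor inside the medicine box, each upright within 7 degrees; the match box lies flat on the tray floor inside its walls; the lid sits level on the box, its skirt on the shoulder, centred within 10 mm (x of spice_jar_mid in the frame of rack between -0.015 and 0.015 m and y of spice_jar_mid in the frame of rack between -0.116 and 0.116 m and z of spice_jar_mid in the frame of rack between 0.059 and 0.071 m and angle between each of spice_jar_mid, dropper_bottle_mid, tablet_tub_mid, matches_mid's own z axis and vertical below 0.12 rad and x of dropper_bottle_mid in the frame of medicine_box between -0.052 and 0.052 m and y of dropper_bottle_mid in the frame of medicine_box between -0.058 and 0.058 m and z of dropper_bottle_mid in the frame of medicine_box between 0.049 and 0.061 m and x of tablet_tub_mid in the frame of medicine_box between -0.052 and 0.052 m and y of tablet_tub_mid in the frame of medicine_box between -0.058 and 0.058 m and z of tablet_tub_mid in the frame of medicine_box between 0.037 and 0.049 m and x of matches_mid in the frame of tray between -0.047 and 0.047 m and y of matches_mid in the frame of tray between -0.06 and 0.06 m and z of matches_mid in the frame of tray between 0.0065 and 0.0185 m and x of lid_handle in the frame of medicine_box between -0.01 and 0.01 m and y of lid_handle in the frame of medicine_box between -0.01 and 0.01 m and z of lid_handle in the frame of medicine_box between 0.142 and 0.1495 m and angle between lid_handle's own z axis and vertical below 0.04 rad); the robot touches nothing.
It fails at once if the mug is moved more than 30 mm (distance of mug from where it was at the start of the episode above 0.03 m).
It fails at once if the dropper bottle is tipped over (more than 50 degrees) (angle between dropper_bottle_mid's own z axis and vertical above 0.87 rad).
It also fails if it takes over 109 s, if anything falls off the work surface, if the arm or the gripper's body presses on something with over 40 N, if the wrist force passes 120 N, or if a joint passes its speed limit or range.

## Working session

There is one attempt and no reset: what is moved stays moved. The work goes in short steps, Python scripts to look and compute and a tool call to move; the robot and the scene stay as the last step left them, time stands still between calls to the robot, and variables do not carry over. Pictures are saved under pics/ and viewed, on a budget of 14 in all, crops included, one or two more only if the job needs it, and the job is handed in when it is done.

Besides the shell and the picture viewer there is one more tool, called after "Request:" by a JSON object that holds its "api" and its "payload", one argument or row to a line. drive_tool: Moves the arm, as the interface text tells. Its arguments: {"type":"object","properties":{"targets":{"type":"array","items":{"type":"array","items":{"type":"number"}}},"jaw":{"type":"number"},"force":{"type":"number"}},"required":["targets"]}

```bash
mkdir -p pics; ls; python3 - <<'E'
from rig import sensors,cams,manip,spotter
import cv2,numpy as np
s=sensors.get_state();print(s)
print(manip.grip_point_offset)
for c in("top","side"):
    im=cams.get_image(c);cv2.imwrite(f"pics/{c}0.png",im["color"][:,:,::-1])
    print(c,im["intrinsics"].tolist(),im["R"].tolist(),im["t"].tolist())
    for n in["spice_jar_mid","dropper_bottle_mid","tablet_tub_mid","matches_mid","rack","medicine_box","lid_handle","tray","mug"]:
        for d in spotter.landmark_of(n,c):
            p=np.array(d["point"]);q=im["intrinsics"]@(im["R"]@p+im["t"])
            print(c,n,round(d["score"],2),p.round(3),(q[:2]/q[2]).round())
print(sensors.get_state()["clock"])
E
```

```text
pics
{'clock': 0.0, 'qpos': array([-1.45501641e+00,  2.76622120e-01,  1.50615130e+00,  1.46306579e-05,
        1.36068087e+00, -1.20974435e-01]), 'qd': array([-0.00284624,  0.00013275, -0.00137368, -0.00102025,  0.00103116,
        0.00112917]), 'effort': array([-2.44278956e-03, -4.16786885e+01, -2.45806915e+01, -3.09548432e-04,
        1.11504659e-02, -3.11996700e-05]), 'position': array([ 0.13483285, -0.55856275,  0.30301687]), 'ee_rot': array([-9.30800547e-04,  9.93001351e-01,  1.18099326e-01,  9.57057643e-06]), 'contact_force': array([ 0.30254995,  0.16683275, -0.20503514]), 'moment': array([-0.00586451,  0.02829507, -0.03081792]), 'width': 0.08529942817112444}
0.0539
top [[534.1169692368256, 0.0, 317.3349083908175], [0.0, 534.1169692368256, 249.585000076479], [0.0, 0.0, 1.0]] [[-0.026419566765890863, -0.9996386978896682, 0.004947744268957451], [-0.9961533317116372, 0.025913135562551225, -0.08370811863327021], [0.08354966314538577, -0.007140244167057912, -0.9964780332257844]] [0.04926440774969982, 0.5888917523421034, 1.1482514403234219]
top spice_jar_mid 0.94 [0.446 0.002 0.055] 
[... 984 characters left out ...]
4042024855219693, 0.8254912164823017]
side spice_jar_mid 0.8 [0.444 0.004 0.051] [382. 277.]
side dropper_bottle_mid 0.88 [ 0.447 -0.095  0.055] [399. 248.]
side dropper_bottle_mid 0.18 [0.447 0.142 0.04 ] [351. 326.]
side tablet_tub_mid 0.98 [0.396 0.23  0.036] [355. 373.]
side tablet_tub_mid 0.68 [0.448 0.143 0.042] [350. 326.]
side tablet_tub_mid 0.57 [0.508 0.205 0.042] [306. 336.]
side matches_mid 0.75 [0.496 0.083 0.008] [342. 307.]
side rack 0.92 [ 0.447 -0.287  0.001] [426. 220.]
side medicine_box 0.74 [0.445 0.36  0.006] [292. 431.]
side lid_handle 0.82 [0.675 0.078 0.083] [269. 251.]
side tray 0.98 [0.643 0.254 0.   ] [235. 340.]
side mug 0.93 [ 0.791  0.099 -0.002] [225. 268.]
1.0
```

View pics/top0.png

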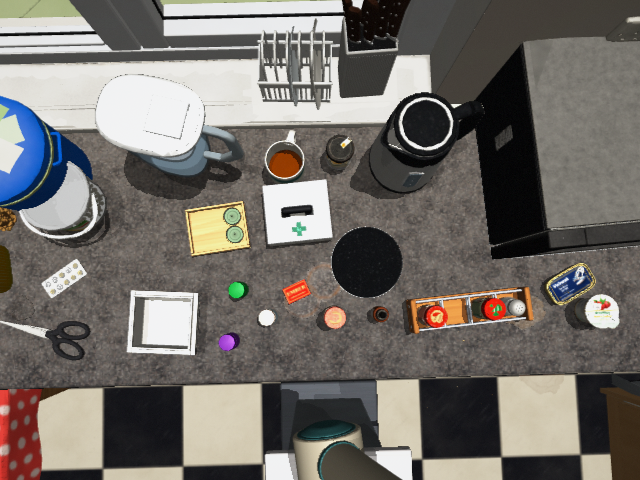

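View pics/side0.png

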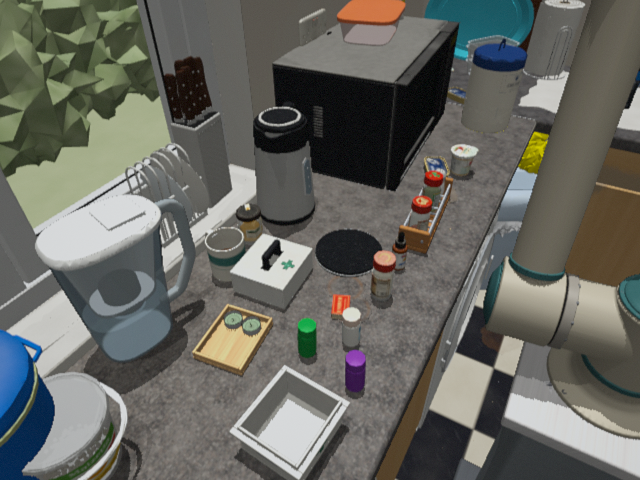

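```bash
python3 - <<'E'
import cv2
im=cv2.imread("pics/top0.png")[250:380,130:430];cv2.imwrite("pics/crop0.png",cv2.resize(im,None,fx=2.6,fy=2.6,interpolation=cv2.INTER_CUBIC))
E
```

```text
(no output)
```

View pics/crop0.png

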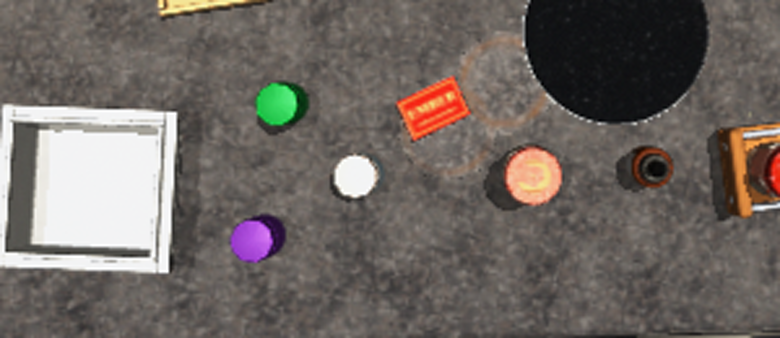

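The image shows the following candidates (top-image pixels):
- **Tub:** white (267,317), green (237,290) or purple (228,342). I choose white.
- **Spice jar:** loose pink cap (334,316), against the rack jars at (436,316) and (495,308). I choose the loose one.
- **Dropper:** only (380,314).
- **Matches:** red (297,291).

The crop confirms these choices. Next I measure exact positions and yaws.

```bash
cat > h.py <<'E'
import numpy as np,cv2
from rig import sensors,cams,manip,spotter
def unproj(im,uv,z):
    uv=np.atleast_2d(uv).astype(float)
    d=np.c_[uv,np.ones(len(uv))]@np.linalg.inv(im["intrinsics"]).T@im["R"]
    c=-im["R"].T@im["t"]
    return (c+d*((z-c[2])/d[:,2])[:,None])[:,:2]
def proj(im,p):
    q=im["intrinsics"]@(im["R"]@np.array(p)+im["t"]);return q[:2]/q[2]
def blob(im,seed,lo,hi,z,box=60):
    hsv=cv2.cvtColor(im["color"],cv2.COLOR_RGB2HSV);m=cv2.inRange(hsv,np.array(lo),np.array(hi))
    w=np.zeros_like(m);u,v=map(int,seed);w[max(0,v-box):v+box,max(0,u-box):u+box]=255;m&=w
    n,l,st,ce=cv2.connectedComponentsWithStats(m)
    k=1+np.argmin([np.hypot(*(ce[i]-seed))-0.02*st[i,4] if st[i,4]>40 else 1e9 for i in range(1,n)])
    cs,_=cv2.findContours((l==k).astype(np.uint8),cv2.RETR_EXTERNAL,cv2.CHAIN_APPROX_NONE)
    P=unproj(im,max(cs,key=cv2.contourArea)[:,0],z)*1000
    (c,s,a)=cv2.minAreaRect(P.astype(np.float32));return np.round(c,1),np.round(s,1),round(a,1)
E
python3 - <<'E'
from h import *
im=cams.get_image("top")
print("spice",blob(im,(334,317),(0,70,120),(25,200,255),.106,18))
print("tub",blob(im,(267,317),(0,0,180),(180,60,255),.078,16))
print("match",blob(im,(297,291),(0,150,120),(12,255,255),.015,25))
print("match2",blob(im,(297,291),(170,150,120),(180,255,255),.015,25))
print("lidtop",blob(im,(297,213),(0,0,190),(180,30,255),.059,48))
print("handle",blob(im,(297,211),(0,0,0),(180,255,60),.095,20))
print("box",blob(im,(163,322),(0,0,120),(180,30,255),.072,50))
print("tray",blob(im,(218,228),(12,60,90),(32,255,255),.020,42))
print("rack",blob(im,(472,310),(5,100,60),(25,255,255),.03,75))
for n,u in(("rackL",(410,318)),):pass
im=cv2.imread("pics/top0.png")[270:350,370:550]
a=cv2.resize(im,None,fx=4.4,fy=4.4,interpolation=cv2.INTER_CUBIC)
cv2.imwrite("pics/rack.png",a)
E
```

```text
spice (array([444.7,   2.7]), array([43.3, 43.2]), 62.0)
tub (array([447.1, 143.2]), array([31.1, 30.9]), 88.9)
match (array([499.9,  82.6]), array([36.1, 54.6]), 22.5)Traceback (most recent call last):
  File "<stdin>", line 6, in <module>
  File "h.py", line 14, in blob
    k=1+np.argmin([np.hypot(*(ce[i]-seed))-0.02*st[i,4] if st[i,4]>40 else 1e9 for i in range(1,n)])
        ~~~~~~~~~^^^^^^^^^^^^^^^^^^^^^^^^^^^^^^^^^^^^^^^^^^^^^^^^^^^^^^^^^^^^^^^^^^^^^^^^^^^^^^^^^^^
    return _wrapfunc(a, 'argmin', axis=axis, out=out, **kwds)
    return _wrapit(obj, method, *args, **kwds)
    result = getattr(arr, method)(*args, **kwds)
ValueError: attempt to get argmin of an empty sequence
```

```bash
python3 - <<'E'
from h import *
im=cams.get_image("top")
print("lidtop",blob(im,(297,213),(0,0,190),(180,30,255),.059,48))
print("handle",blob(im,(297,211),(0,0,0),(180,255,60),.095,20))
print("box",blob(im,(163,322),(0,0,120),(180,30,255),.072,50))
print("tray",blob(im,(218,228),(12,60,90),(32,255,255),.020,42))
print("rack",blob(im,(472,310),(5,100,60),(25,255,255),.03,75))
print("dropper",blob(im,(381,313),(0,0,0),(180,255,50),.1,8))
a=cv2.resize(im["color"][270:350,370:550,::-1],None,fx=4.4,fy=4.4,interpolation=cv2.INTER_CUBIC)
cv2.imwrite("pics/rack.png",a)
E
```

```text
lidtop (array([671.3,  75.7]), array([126.3, 138. ]), 4.5)
handle (array([666.2,  75.4]), array([19. , 61.9]), 4.3)
box (array([439.7, 365.5]), array([150.6, 136.5]), 86.3)
tray (array([643.9, 253.9]), array([106.4, 133.8]), 7.6)
rack (array([ 448.1, -261.4]), array([53.7, 48.9]), 4.7)
dropper (array([447.3, -90.1]), array([20. , 18.7]), 43.4)
```

View pics/rack.png

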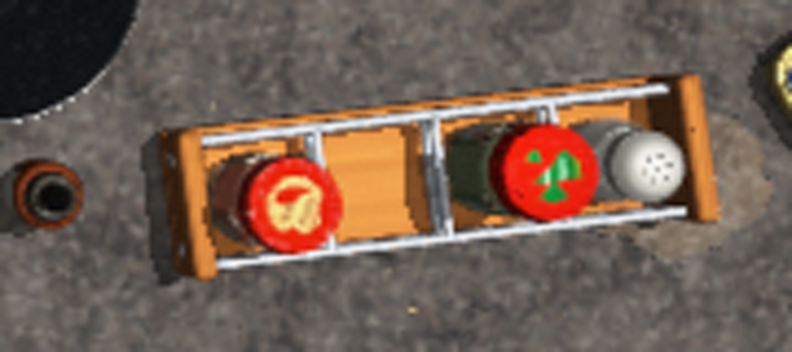

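```bash
python3 - <<'E'
from h import *
im=cams.get_image("top")
f=lambda L,z:(unproj(im,np.array(L)/4.4+[370,270],z)*1000).round(1)
r=f([(205,141),(667,90),(218,264),(685,211)],.047);print("rails",r.tolist())
for a,b in((0,1),(2,3)):
    d=r[a]-r[b];print(np.degrees(np.arctan2(d[1],d[0]))-90)
c=f([(178,133),(205,275),(690,78),(716,218)],.06);print("cheek",c.tolist(),c.mean(0))
print("bars",f([(312,135),(330,250),(430,120),(443,235)],.047).tolist())
print("dropper",f([(50,197)],.1),f([(50,194)],.07))
a=cv2.resize(im["color"][280:365,115:210,::-1],None,fx=6,fy=6,interpolation=cv2.INTER_CUBIC)
cv2.imwrite("pics/box.png",a)
E
```

```text
rails [[470.1, -175.2], [488.8, -401.5], [410.7, -179.0], [430.1, -406.8]]
4.723828223457261
4.867702200197471
cheek [[474.5, -159.9], [406.6, -170.1], [494.3, -407.9], [427.1, -416.4]] [ 450.625 -288.575]
bars [[471.6, -227.4], [416.0, -233.5], [477.3, -285.1], [421.7, -288.7]]
dropper [[447.2 -92.4]] [[447.4 -96.1]]
```

View pics/box.png

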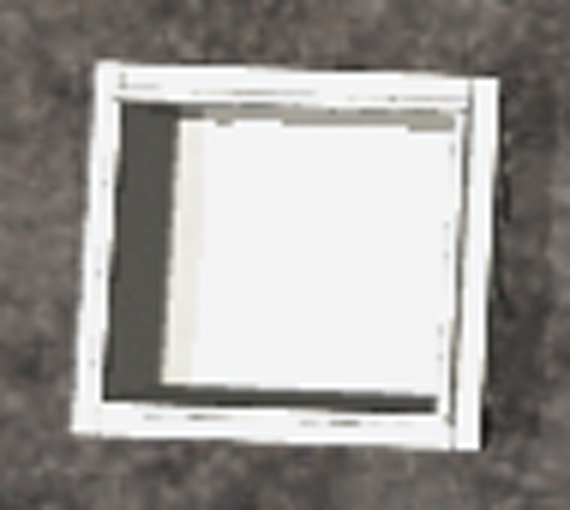

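Request:
{"api": "drive_tool", "payload": {
  "targets": [
    [0.01,0.06,0,10.5],
    [0.03,0.06,0,10.5],
    [0.04,0.06,0,10.5],
    [0.04,0.06,0,10.5],
    [0.04,0.06,0,10.5]
  ],
  "jaw": 0.0854,
  "force": 40
}}

```text
clock: 1.78
position: [0.2776, -0.2854, 0.3042]
ee_rot: [0.001, 0.837, 0.547, 0.0]
contact_force: [0.5, -0.9, -0.4]
width: 0.0854
```

```bash
python3 - <<'E'
from h import *
im=cams.get_image("top")
f=lambda L,z:(unproj(im,np.array(L)/6+[115,280]-.4,z)*1000).round(1)
s=f([(97,62),(499,77),(480,450),(72,432)],.062);print(s.tolist(),s.mean(0))
i=f([(118,102),(462,108),(445,424),(103,403)],.072);print(i.tolist(),i.mean(0))
d=s[1]-s[0];e=s[2]-s[3];print(np.hypot(*d),np.hypot(*e),[np.degrees(np.arctan2(-v[1],-v[0]))-90 for v in(d,e)])
d=s[0]-s[3];e=s[1]-s[2];print(np.hypot(*d),np.hypot(*e),[np.degrees(np.arctan2(v[1],v[0])) for v in(d,e)])
E
```

```text
[[511.7, 429.6], [502.7, 288.6], [373.5, 296.2], [383.5, 437.9]] [442.85  363.075]
[[497.5, 418.8], [492.2, 299.3], [383.7, 305.9], [394.1, 423.8]] [441.875 361.95 ]
141.28694207179942 142.05241990195026 [np.float64(-3.6522227803063316), np.float64(-4.036763935372463)]
128.468400784006 129.42333638104063 [np.float64(-3.7043072555420586), np.float64(-3.3664606634297862)]
```

Request:
{"api": "drive_tool", "payload": {
  "targets": [
    [0.0375,0.06,0,10],
    [0.0375,0.06,0,10],
    [0.037,0.06,-0.02,8.5],
    [0.03,0.06,-0.02,0],
    [0.025,0.048,-0.02,0]
  ]
}}

```text
clock: 2.45
position: [0.4274, -0.0266, 0.249]
ee_rot: [0.001, 0.678, 0.735, 0.0]
contact_force: [1.5, -1.0, 0.6]
width: 0.0855
```

Request:
{"api": "drive_tool", "payload": {
  "targets": [
    [0,0,0,0],
    [0,0,0,0],
    [0,0,0,0],
    [0,0,0,0],
    [0,0,0,0]
  ]
}}

```text
clock: 3.08
position: [0.4263, -0.0292, 0.2493]
ee_rot: [0.0, 0.679, 0.734, 0.0]
contact_force: [-1.1, 0.1, 0.5]
width: 0.0853
```

```bash
python3 - <<'E'
from h import *
im=cams.get_image("wrist");cv2.imwrite("pics/w1.png",im["color"][:,:,::-1])
for d in spotter.landmark_of("spice_jar_mid","wrist"):print(d,proj(im,d["point"]))
print(sensors.get_state()["position"])
E
```

```text
{'point': [0.4459, -0.0985, 0.0518], 'score': 0.35} [332.62251336 300.81661851]
[ 0.42634998 -0.02886321  0.24920905]
```

View pics/w1.png

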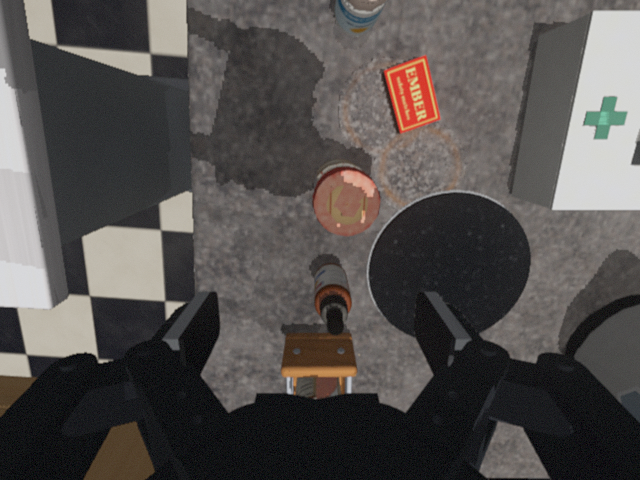

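Wrist picture: jar cap at (346,201), dropper body below it at about (333,300), matches at (412,95), and the rack end at (320,355). The spotter's "jar" hit was really the dropper.

```bash
python3 - <<'E'
from h import *
im=cams.get_image("wrist")
print("jar",unproj(im,(346.5,202),.106),"bulb top",unproj(im,(335,320),.1),unproj(im,(333,300),.065))
print(blob(im,(346,202),(0,60,60),(20,255,255),.106,40))
print("match",blob(im,(412,95),(0,150,100),(12,255,255),.015,60))
E
```

```text
jar [[0.44307176 0.00223228]] bulb top [[ 0.44453194 -0.08831515]] [[ 0.44489097 -0.09029142]]
(array([442.8,   1.5]), array([44.2, 46.2]), 4.5)
match (array([499.1,  80.2]), array([28.6, 46.2]), 23.6)
```

Request:
{"api": "drive_tool", "payload": {
  "targets": [
    [0.0175,0.031,0,0],
    [0,0,-0.047,0],
    [0,0,-0.04,0],
    [0,0,-0.04,0],
    [0,0,0,0]
  ]
}}

```text
clock: 3.85
position: [0.4419, 0.0029, 0.1199]
ee_rot: [-0.003, 0.678, 0.735, -0.002]
contact_force: [-0.3, 0.3, -0.2]
width: 0.0856
```

Request:
{"api": "drive_tool", "payload": {
  "targets": [
    [0,0,0,0],
    [0,0,0,0],
    [0,0,0,0],
    [0,0,0,0],
    [0,0,0,0]
  ],
  "jaw": 0.03
}}

```text
clock: 4.47
position: [0.4445, 0.0025, 0.1235]
ee_rot: [0.001, 0.678, 0.735, 0.001]
contact_force: [-1.8, -0.3, 7.4]
width: 0.043
```

Request:
{"api": "drive_tool", "payload": {
  "targets": [
    [0,0,0,0],
    [0,0,0,0],
    [0,0,0,0],
    [0,0,0,0],
    [0,0,0,0]
  ]
}}

```text
clock: 5.1
position: [0.4445, 0.0025, 0.1235]
ee_rot: [0.001, 0.678, 0.735, 0.001]
contact_force: [-1.5, 0.3, 6.7]
width: 0.0433
```

Request:
{"api": "drive_tool", "payload": {
  "targets": [
    [0,0,0.03,0],
    [0,0,0.05,0],
    [0,0,0.055,0],
    [0,0,0.025,0],
    [0,-0.04,0,0]
  ]
}}

```text
clock: 5.72
position: [0.4451, -0.0364, 0.2854]
ee_rot: [0.003, 0.677, 0.736, 0.002]
contact_force: [0.5, -0.3, -2.2]
width: 0.0429
```

Request:
{"api": "drive_tool", "payload": {
  "targets": [
    [0,-0.05,0,0],
    [0,-0.05,0,0],
    [0,-0.05,0,0],
    [0,-0.04,0,0],
    [0.0025,-0.032,0,0]
  ]
}}

```text
clock: 6.35
position: [0.4461, -0.261, 0.2826]
ee_rot: [0.001, 0.679, 0.734, 0.0]
contact_force: [-0.3, -0.9, -0.9]
width: 0.0431
```

Request:
{"api": "drive_tool", "payload": {
  "targets": [
    [0,0,0,0],
    [0,0,0,0],
    [0,0,0,0],
    [0,0,0,0],
    [0,0,0,0]
  ]
}}

```text
clock: 6.98
position: [0.4465, -0.2587, 0.2821]
ee_rot: [0.0, 0.678, 0.735, 0.0]
contact_force: [-0.1, 0.5, -0.6]
width: 0.0429
```

```bash
python3 - <<'E'
from h import *
print(sensors.get_state()["position"])
I=[]
for c in("wrist","side"):
    im=cams.get_image(c);I.append(im["color"][:,:,::-1])
    for d in spotter.landmark_of("spice_jar_mid",c)+spotter.landmark_of("rack",c):print(c,d,proj(im,d["point"]))
s=I[1][120:300,350:530]
cv2.imwrite("pics/p2.png",np.hstack([cv2.resize(I[0][100:480,130:510],(400,400)),cv2.resize(s,(400,400),interpolation=cv2.INTER_CUBIC)]))
E
```

```text
[ 0.44649741 -0.2587456   0.28213634]
wrist {'point': [0.4484, -0.2919, -0.0018], 'score': 0.71} [316.16312243 233.11386213]
side {'point': [0.4457, -0.2581, 0.2093], 'score': 0.81} [434.63689474 153.07921206]
side {'point': [0.7902, 0.0995, -0.0013], 'score': 0.54} [224.92475628 268.10254425]
side {'point': [0.446, -0.2937, 0.0051], 'score': 0.76} [427.13330617 217.66473348]
```

View pics/p2.png

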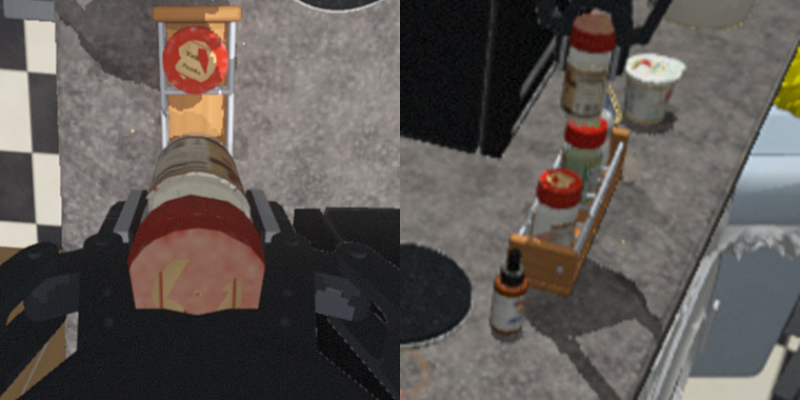

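The jar hangs upright and in line with the empty bay between the rails (left half, bay at crop (195,115)).

```bash
python3 - <<'E'
from h import *
im=cams.get_image("wrist")
g=lambda u,v,z:(unproj(im,(130+.95*u,100+.95*v),z)*1000).round(1)
print("bar",g(198,92,.047),"rails@bay",g(164,120,.047),g(234,120,.047),"cheek",g(197,14,.06))
E
```

```text
bar [[ 445.5 -234.2]] rails@bay [[ 417.3 -261.6]] [[ 479.5 -256.5]] cheek [[ 439.4 -171.2]]
```

Request:
{"api": "drive_tool", "payload": {
  "targets": [
    [0.001,-0.002,-0.04,0],
    [0,0,-0.045,0],
    [0,0,-0.03,0],
    [0,0,-0.015,0],
    [0,0,-0.008,0]
  ]
}}

```text
clock: 7.95
position: [0.4477, -0.2615, 0.1437]
ee_rot: [0.0, 0.678, 0.735, 0.0]
contact_force: [0.6, -0.2, -0.3]
width: 0.0423
```

Request:
{"api": "drive_tool", "payload": {
  "targets": [
    [0,0,-0.002,0],
    [0,0,-0.002,0],
    [0,0,-0.002,0],
    [0,0,0,0],
    [0,0,0,0]
  ]
}}

```text
clock: 8.57
position: [0.4475, -0.2614, 0.1383]
ee_rot: [0.0, 0.678, 0.735, 0.0]
contact_force: [-0.2, -0.3, -0.8]
width: 0.0427
```

Request:
{"api": "drive_tool", "payload": {
  "targets": [
    [0,0,-0.001,0],
    [0,0,-0.001,0],
    [0,0,-0.001,0],
    [0,0,-0.001,0],
    [0,0,0,0]
  ]
}}

```text
clock: 9.2
position: [0.4473, -0.2614, 0.1355]
ee_rot: [0.0, 0.678, 0.735, -0.0]
contact_force: [-2.1, 1.0, 11.1]
width: 0.0428
```

Request:
{"api": "drive_tool", "payload": {
  "targets": [
    [0,0,0,0],
    [0,0,0,0],
    [0,0,0,0],
    [0,0,0,0],
    [0,0,0,0]
  ],
  "jaw": 0.075
}}

```text
clock: 9.82
position: [0.4474, -0.2613, 0.1339]
ee_rot: [-0.0, 0.678, 0.735, 0.0]
contact_force: [0.6, -0.3, 0.1]
width: 0.0748
```

Request:
{"api": "drive_tool", "payload": {
  "targets": [
    [0,0,0.02,0],
    [0,0,0.05,0],
    [0,0,0.05,0],
    [0,0.05,0,0],
    [0,0.06,0,0]
  ]
}}

```text
clock: 10.45
position: [0.4479, -0.1511, 0.2548]
ee_rot: [0.001, 0.679, 0.734, 0.001]
contact_force: [1.1, 1.3, -0.3]
width: 0.0753
```

Request:
{"api": "drive_tool", "payload": {
  "targets": [
    [0,0,0,0],
    [0,0,0,0],
    [0,0,0,0],
    [0,0,0,0],
    [0,0,0,0]
  ]
}}

```text
clock: 11.08
position: [0.4474, -0.1521, 0.2538]
ee_rot: [-0.0, 0.679, 0.734, -0.0]
contact_force: [0.3, -0.8, 0.2]
width: 0.075
```

```bash
python3 - <<'E'
from h import *
print(sensors.get_state()["position"])
for c in("wrist","side","top"):
    im=cams.get_image(c)
    if c=="wrist":cv2.imwrite("pics/w3.png",im["color"][:,:,::-1])
    for n in("dropper_bottle_mid","spice_jar_mid"):
      for d in spotter.landmark_of(n,c):print(c,n,d,proj(im,d["point"]))
E
```

```text
[ 0.44744903 -0.15207568  0.25380564]
wrist dropper_bottle_mid {'point': [0.4441, -0.101, 0.0522], 'score': 0.76} [317.97475735 161.26000645]
wrist spice_jar_mid {'point': [0.4445, -0.2634, 0.0676], 'score': 0.63} [303.91452297 347.32961326]
side dropper_bottle_mid {'point': [0.4487, -0.0975, 0.0517], 'score': 0.66} [398.82111455 247.99705762]
side spice_jar_mid {'point': [0.4477, -0.2603, 0.064], 'score': 0.65} [425.16510364 205.53808412]
top dropper_bottle_mid {'point': [0.4457, -0.0967, 0.0525], 'score': 0.61} [380.65181021 314.59380851]
top dropper_bottle_mid {'point': [0.5011, 0.0824, 0.004], 'score': 0.56} [296.46440195 290.81690996]
top dropper_bottle_mid {'point': [0.4474, 0.1427, 0.0368], 'score': 0.34} [268.47001963 316.5065681 ]
```

View pics/w3.png

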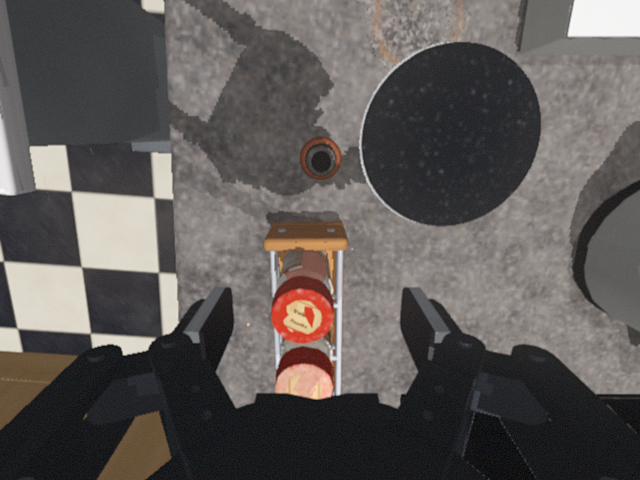

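Request:
{"api": "drive_tool", "payload": {
  "targets": [
    [-0.0015,0.0535,0,0],
    [0,0,0,0],
    [0,0,-0.05,0],
    [0,0,-0.05,0],
    [0,0,-0.03,0]
  ]
}}

```text
clock: 12.15
position: [0.4452, -0.098, 0.1221]
ee_rot: [-0.001, 0.678, 0.735, -0.001]
contact_force: [1.1, -0.6, 0.2]
width: 0.075
```

Request:
{"api": "drive_tool", "payload": {
  "targets": [
    [0,0,-0.017,0],
    [0,0,0,0],
    [0,0,0,0],
    [0,0,0,0],
    [0,0,0,0]
  ]
}}

```text
clock: 12.78
position: [0.4464, -0.098, 0.1078]
ee_rot: [0.001, 0.678, 0.735, 0.0]
contact_force: [-0.5, 0.1, -0.0]
width: 0.075
```

Request:
{"api": "drive_tool", "payload": {
  "targets": [
    [0,0,0,0],
    [0,0,0,0],
    [0,0,0,0],
    [0,0,0,0],
    [0,0,0,0]
  ],
  "jaw": 0.02,
  "force": 30
}}

```text
clock: 13.4
position: [0.4461, -0.0979, 0.1073]
ee_rot: [0.0, 0.678, 0.735, 0.0]
contact_force: [-0.4, -0.2, 5.7]
width: 0.0312
```

Request:
{"api": "drive_tool", "payload": {
  "targets": [
    [0,0,0,0],
    [0,0,0,0],
    [0,0,0,0],
    [0,0,0,0],
    [0,0,0,0]
  ]
}}

```text
clock: 14.02
position: [0.4461, -0.0978, 0.1072]
ee_rot: [0.0, 0.678, 0.735, 0.0]
contact_force: [-0.8, 0.0, 5.7]
width: 0.0309
```

Request:
{"api": "drive_tool", "payload": {
  "targets": [
    [0,0,0.025,0],
    [0,0,0.05,0],
    [0,0,0.055,0],
    [0,0.03,0.015,0],
    [0,0.04,0,-4]
  ]
}}

```text
clock: 14.65
position: [0.4468, -0.0278, 0.2533]
ee_rot: [0.002, 0.705, 0.709, 0.001]
contact_force: [0.4, 0.6, -1.6]
width: 0.0311
```

Request:
{"api": "drive_tool", "payload": {
  "targets": [
    [0,0.05,0,-4],
    [0,0.055,0,0],
    [0,0.055,0,0],
    [-0.003,0.055,0,0],
    [-0.0025,0.055,0,0]
  ]
}}

```text
clock: 15.28
position: [0.4399, 0.2438, 0.2513]
ee_rot: [0.0, 0.728, 0.686, -0.0]
contact_force: [0.9, -0.6, -0.9]
width: 0.0308
```

Request:
{"api": "drive_tool", "payload": {
  "targets": [
    [0,0.05,0,0],
    [0,0.0425,0,0],
    [0,0,0,0],
    [0,0,0,0],
    [0,0,0,0]
  ]
}}

```text
clock: 15.9
position: [0.4403, 0.3335, 0.2517]
ee_rot: [0.0, 0.728, 0.685, -0.001]
contact_force: [-0.8, 0.0, -0.1]
width: 0.0316
```

```bash
python3 - <<'E'
from h import *
print(sensors.get_state()["position"])
for c in("wrist","side"):
    im=cams.get_image(c)
    if c=="wrist":cv2.imwrite("pics/w4.png",im["color"][:,:,::-1])
    for n in("dropper_bottle_mid","medicine_box","tablet_tub_mid"):
      for d in spotter.landmark_of(n,c):print(c,n,d,proj(im,d["point"]))
E
```

```text
[0.4403246  0.33346386 0.25171351]
wrist medicine_box {'point': [0.4442, 0.364, 0.0032], 'score': 0.95} [319.05484711 179.05283887]
wrist tablet_tub_mid {'point': [0.4482, 0.1408, 0.0397], 'score': 0.57} [335.62667667 398.87540111]
side dropper_bottle_mid {'point': [0.4413, 0.3362, 0.1959], 'score': 0.74} [296.39336059 351.31859662]
side medicine_box {'point': [0.4373, 0.3632, 0.006], 'score': 0.64} [295.09679177 435.10164775]
side tablet_tub_mid {'point': [0.4468, 0.1433, 0.0407], 'score': 0.72} [350.92337102 326.20123952]
side tablet_tub_mid {'point': [0.3959, 0.2293, 0.0396], 'score': 0.71} [355.08463782 371.91622479]
side tablet_tub_mid {'point': [0.445, -0.2587, 0.0659], 'score': 0.5} [426.1154164  205.55514873]
```

View pics/w4.png

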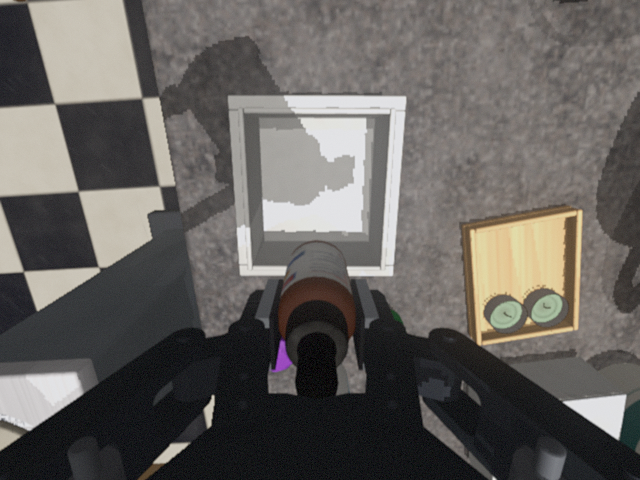

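Wrist picture: the box outline spans (229,97) to (392,275) and is square with the tool. The bottle hangs over its near half and looks upright, with the tray to the right.

```bash
python3 - <<'E'
from h import *
im=cams.get_image("wrist")
# inner rim corners (z=.072) and outer shoulder corners (z=.062)
i=unproj(im,[(245,111),(390,111),(381,265),(251,265)],.072)*1000
o=unproj(im,[(229,96),(406,96),(392,275),(239,275)],.062)*1000
t=unproj(im,[(463,224),(581,206),(579,327),(475,344)],.02)*1000
for a in(i,o,t):print(a.round(1).tolist(),a.mean(0).round(1),[round(float(np.hypot(*(a[k]-a[k-1]))),1) for k in range(4)])
E
```

```text
[[395.2, 424.8], [497.4, 418.7], [490.5, 302.1], [385.9, 308.4]] [442.2 363.5] [116.8, 102.3, 116.7, 104.9]
[[382.9, 436.4], [511.0, 428.7], [501.6, 288.3], [372.3, 296.0]] [442.  362.4] [140.7, 128.4, 140.7, 129.6]
[[577.1, 317.3], [684.8, 328.1], [704.2, 199.4], [598.4, 185.3]] [641.1 257.5] [133.8, 108.2, 130.2, 106.7]
```

Request:
{"api": "drive_tool", "payload": {
  "targets": [
    [0,0.001,-0.04,0],
    [0,0,-0.045,0],
    [0,0,-0.03,0],
    [0,0,-0.013,0],
    [0,0,-0.007,0]
  ]
}}

```text
clock: 16.98
position: [0.4408, 0.3359, 0.1169]
ee_rot: [0.0, 0.728, 0.686, 0.0]
contact_force: [0.3, -0.1, -0.6]
width: 0.0311
```

Request:
{"api": "drive_tool", "payload": {
  "targets": [
    [0,0,-0.001,0],
    [0,0,-0.001,0],
    [0,0,-0.001,0],
    [0,0,0,0],
    [0,0,0,0]
  ]
}}

```text
clock: 17.6
position: [0.4405, 0.3357, 0.1142]
ee_rot: [0.0, 0.728, 0.686, 0.0]
contact_force: [0.9, 0.1, -1.1]
width: 0.031
```

Request:
{"api": "drive_tool", "payload": {
  "targets": [
    [0,0,-0.001,0],
    [0,0,-0.001,0],
    [0,0,-0.001,0],
    [0,0,-0.0005,0],
    [0,0,0,0]
  ]
}}

```text
clock: 18.23
position: [0.4404, 0.3357, 0.1112]
ee_rot: [0.0, 0.728, 0.686, 0.0]
contact_force: [-1.6, -0.5, 4.6]
width: 0.0309
```

Request:
{"api": "drive_tool", "payload": {
  "targets": [
    [0,0,0,0],
    [0,0,0,0],
    [0,0,0,0],
    [0,0,0,0],
    [0,0,0,0]
  ],
  "jaw": 0.055
}}

```text
clock: 18.85
position: [0.4404, 0.3357, 0.1104]
ee_rot: [0.0, 0.728, 0.686, -0.0]
contact_force: [0.4, -0.6, -0.7]
width: 0.055
```

Request:
{"api": "drive_tool", "payload": {
  "targets": [
    [0,0,0.015,0],
    [0,0,0.04,0],
    [0,0,0.05,0],
    [0,0,0.025,0],
    [0.002,-0.03,0,0]
  ]
}}

```text
clock: 19.48
position: [0.4439, 0.3073, 0.2445]
ee_rot: [0.001, 0.727, 0.686, 0.004]
contact_force: [-0.3, -1.1, 0.2]
width: 0.0555
```

Request:
{"api": "drive_tool", "payload": {
  "targets": [
    [0.005,-0.055,0,0],
    [0,-0.055,0,0],
    [0,-0.0525,0,0],
    [0,0,0,0],
    [0,0,0,0]
  ],
  "jaw": 0.075
}}

```text
clock: 20.1
position: [0.4477, 0.1435, 0.2414]
ee_rot: [0.0, 0.728, 0.685, 0.001]
contact_force: [-0.4, 0.6, 0.9]
width: 0.075
```

```bash
python3 - <<'E'
from h import *
print(sensors.get_state()["position"])
I=[]
for c in("wrist","side","top"):
    im=cams.get_image(c);I.append(im["color"][:,:,::-1])
    for n in("dropper_bottle_mid","tablet_tub_mid"):
      for d in spotter.landmark_of(n,c):print(c,n,d,proj(im,d["point"]))
cv2.imwrite("pics/p5.png",np.hstack([cv2.resize(I[0],(500,375)),cv2.resize(I[1][320:480,220:348],(300,375))]))
E
```

```text
[0.44772214 0.14346752 0.24137628]
wrist tablet_tub_mid {'point': [0.4454, 0.1436, 0.0353], 'score': 0.89} [313.69707304 222.07736066]
wrist tablet_tub_mid {'point': [0.3954, 0.23, 0.0404], 'score': 0.76} [241.78949801 119.0383074 ]
wrist tablet_tub_mid {'point': [0.5067, 0.2075, 0.0378], 'score': 0.74} [385.94447772 140.2543475 ]
side dropper_bottle_mid {'point': [0.4432, 0.3384, 0.0547], 'score': 0.58} [298.66712009 405.43668336]
side tablet_tub_mid {'point': [0.5078, 0.2023, 0.0421], 'score': 0.96} [307.35390766 335.07724071]
side tablet_tub_mid {'point': [0.3969, 0.2302, 0.0333], 'score': 0.95} [354.20352057 374.15404686]
side tablet_tub_mid {'point': [0.4439, 0.1405, 0.0397], 'score': 0.87} [352.93767662 326.10514635]
top dropper_bottle_mid {'point': [0.4434, 0.3371, 0.0567], 'score': 0.47} [175.48364069 321.27529695]
top tablet_tub_mid {'point': [0.5103, 0.2063, 0.0376], 'score': 0.51} [238.39275742 287.95473204]
```

View pics/p5.png

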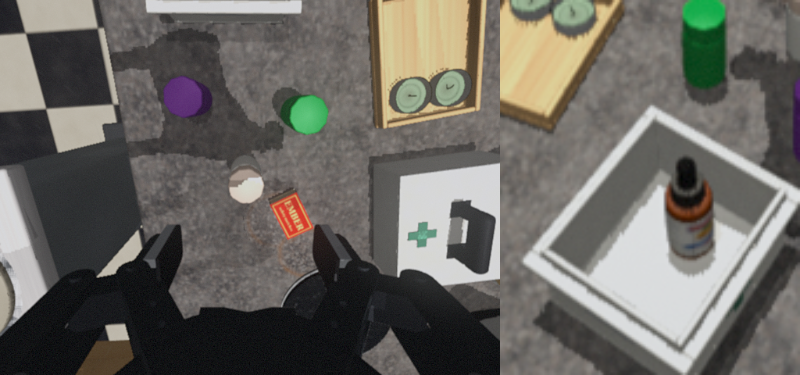

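Left half: the white tub is at about (246,183), with green and purple beside it. Right half: the dropper stands upright in the box. Now I pick up the white tub.

Request:
{"api": "drive_tool", "payload": {
  "targets": [
    [-0.001,0,-0.04,0],
    [0,0,-0.045,0],
    [0,0,-0.03,0],
    [0,0,-0.0205,0],
    [0,0,0,0]
  ]
}}

```text
clock: 21.18
position: [0.4454, 0.1431, 0.1037]
ee_rot: [-0.001, 0.728, 0.686, -0.002]
contact_force: [0.0, -0.4, 0.5]
width: 0.075
```

Request:
{"api": "drive_tool", "payload": {
  "targets": [
    [0,0,0,0],
    [0,0,0,0],
    [0,0,0,0],
    [0,0,0,0],
    [0,0,0,0]
  ],
  "jaw": 0.022
}}

```text
clock: 21.8
position: [0.4471, 0.1434, 0.1061]
ee_rot: [0.001, 0.728, 0.686, 0.001]
contact_force: [-1.0, 0.7, 6.6]
width: 0.0339
```

Request:
{"api": "drive_tool", "payload": {
  "targets": [
    [0,0,0,0],
    [0,0,0,0],
    [0,0,0,0],
    [0,0,0.03,0],
    [0,0,0.05,0]
  ]
}}

```text
clock: 22.42
position: [0.4452, 0.1429, 0.1846]
ee_rot: [-0.001, 0.728, 0.686, -0.002]
contact_force: [0.9, -0.1, -1.1]
width: 0.034
```

Request:
{"api": "drive_tool", "payload": {
  "targets": [
    [0,0,0.05,0],
    [0,0.03,0.01,0],
    [0,0.055,0,0],
    [0,0.055,0,0],
    [-0.0025,0.055,0,0]
  ]
}}

```text
clock: 23.05
position: [0.4438, 0.3397, 0.2452]
ee_rot: [0.0, 0.728, 0.685, 0.0]
contact_force: [1.2, 0.3, -0.6]
width: 0.0342
```

Request:
{"api": "drive_tool", "payload": {
  "targets": [
    [0,0.035,0,0],
    [0,0.0185,0,0],
    [0,0,0,0],
    [0,0,0,0],
    [0,0,0,0]
  ]
}}

```text
clock: 23.68
position: [0.4441, 0.3903, 0.2451]
ee_rot: [0.0, 0.728, 0.685, -0.0]
contact_force: [-0.3, 0.0, -0.6]
width: 0.0335
```

Request:
{"api": "drive_tool", "payload": {
  "targets": [
    [0,0,-0.04,0],
    [0,0,-0.045,0],
    [0,0,-0.03,0],
    [0,0,-0.012,0],
    [0,0,0,0]
  ]
}}

```text
clock: 24.3
position: [0.4441, 0.3912, 0.1179]
ee_rot: [0.0, 0.728, 0.685, -0.0]
contact_force: [-0.3, 0.6, -0.3]
width: 0.0335
```

Target contact is at about 0.110.

Request:
{"api": "drive_tool", "payload": {
  "targets": [
    [0,0,-0.004,0],
    [0,0,-0.0015,0],
    [0,0,-0.001,0],
    [0,0,-0.001,0],
    [0,0,-0.0005,0]
  ]
}}

```text
clock: 24.92
position: [0.444, 0.3918, 0.1101]
ee_rot: [0.0, 0.728, 0.686, 0.0]
contact_force: [-0.1, 0.9, 2.7]
width: 0.0342
```

Request:
{"api": "drive_tool", "payload": {
  "targets": [
    [0,0,-0.0005,0],
    [0,0,0,0],
    [0,0,0,0],
    [0,0,0,0],
    [0,0,0,0]
  ],
  "jaw": 0.055
}}

```text
clock: 25.55
position: [0.4439, 0.3917, 0.1095]
ee_rot: [0.0, 0.728, 0.686, 0.0]
contact_force: [0.2, -0.4, -0.3]
width: 0.0552
```

Request:
{"api": "drive_tool", "payload": {
  "targets": [
    [0,0,0.015,0],
    [0,0,0.04,0],
    [0,0,0.05,0],
    [0,0,0.025,0],
    [0.005,-0.04,0,0]
  ]
}}

```text
clock: 26.18
position: [0.4504, 0.3539, 0.2437]
ee_rot: [0.001, 0.727, 0.687, 0.005]
contact_force: [-0.4, -0.2, -0.7]
width: 0.0552
```

Request:
{"api": "drive_tool", "payload": {
  "targets": [
    [0.01,-0.06,0,9],
    [0.01,-0.06,0,9],
    [0.01,-0.06,0,8],
    [0.01,-0.055,0,0],
    [0.01,-0.034,0,0]
  ]
}}

```text
clock: 26.8
position: [0.4991, 0.0803, 0.2409]
ee_rot: [0.001, 0.556, 0.831, 0.0]
contact_force: [0.6, 1.1, 0.5]
width: 0.0552
```

Request:
{"api": "drive_tool", "payload": {
  "targets": [
    [0,0,0,0],
    [0,0,0,0],
    [0,0,0,0],
    [0,0,0,0],
    [0,0,0,0]
  ]
}}

```text
clock: 27.42
position: [0.4988, 0.0833, 0.2395]
ee_rot: [-0.0, 0.555, 0.832, 0.0]
contact_force: [-0.3, 0.6, 0.2]
width: 0.055
```

```bash
python3 - <<'E'
from h import *
s=sensors.get_state();print(s["position"],s["ee_rot"])
I=[]
for c in("wrist","side","top"):
    im=cams.get_image(c);I.append(im["color"][:,:,::-1])
    for n in("dropper_bottle_mid","tablet_tub_mid","matches_mid"):
      for d in spotter.landmark_of(n,c):print(c,n,d,proj(im,d["point"]))
cv2.imwrite("pics/p6.png",np.hstack([cv2.resize(I[0],(500,375)),cv2.resize(I[1][320:480,220:348],(300,375))]))
E
```

```text
[0.49877246 0.08333777 0.2395062 ] [-1.63030821e-05  5.54564017e-01  8.32141064e-01  2.43182788e-05]
wrist tablet_tub_mid {'point': [0.5036, 0.2074, 0.0397], 'score': 0.61} [388.23579434  77.09772474]
wrist matches_mid {'point': [0.5016, 0.0803, 0.0118], 'score': 0.92} [319.01876662 220.27711487]
side tablet_tub_mid {'point': [0.5085, 0.2055, 0.0377], 'score': 0.89} [306.22825126 337.62208995]
side tablet_tub_mid {'point': [0.4441, 0.3926, 0.0447], 'score': 0.72} [280.09793907 436.80925143]
side tablet_tub_mid {'point': [0.3962, 0.2293, 0.038], 'score': 0.65} [354.89428328 372.37636017]
side matches_mid {'point': [0.4457, 0.3915, 0.0414], 'score': 0.33} [279.76444966 436.75767218]
top dropper_bottle_mid {'point': [0.4405, 0.3363, 0.0553], 'score': 0.74} [176.04121725 322.61577138]
top tablet_tub_mid {'point': [0.4475, 0.3854, 0.0424], 'score': 0.94} [154.5627284  319.61394952]
top tablet_tub_mid {'point': [0.3964, 0.2292, 0.0365], 'score': 0.64} [228.50952054 341.56624282]
```

View pics/p6.png

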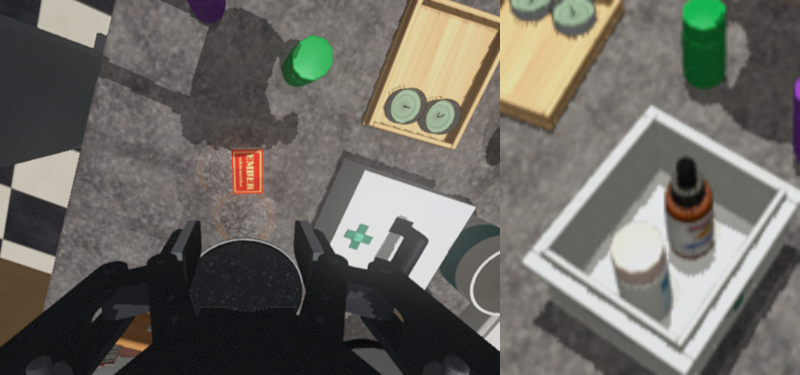

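Both items stand upright in the box (right half). The match box is square with the jaws (left half, (248,171)).

Request:
{"api": "drive_tool", "payload": {
  "targets": [
    [0.0005,-0.001,-0.05,0],
    [0,0,-0.05,0],
    [0,0,-0.04,0],
    [0,0,-0.018,0],
    [0,0,0,0]
  ]
}}

```text
clock: 28.65
position: [0.4986, 0.0816, 0.0802]
ee_rot: [-0.001, 0.555, 0.832, -0.001]
contact_force: [-0.5, -0.2, -0.1]
width: 0.0547
```

Request:
{"api": "drive_tool", "payload": {
  "targets": [
    [0,0,-0.003,0],
    [0,0,-0.0025,0],
    [0,0,-0.001,0],
    [0,0,0,0],
    [0,0,0,0]
  ]
}}

```text
clock: 29.28
position: [0.4995, 0.0817, 0.0752]
ee_rot: [0.0, 0.555, 0.832, 0.0]
contact_force: [-0.3, 0.3, -0.1]
width: 0.0553
```

Request:
{"api": "drive_tool", "payload": {
  "targets": [
    [0,0,0,0],
    [0,0,0,0],
    [0,0,0,0],
    [0,0,0,0],
    [0,0,0,0]
  ],
  "jaw": 0.025,
  "force": 20
}}

```text
clock: 29.9
position: [0.4996, 0.0817, 0.0752]
ee_rot: [0.0, 0.555, 0.832, 0.0]
contact_force: [-0.5, 0.5, 5.0]
width: 0.0365
```

Request:
{"api": "drive_tool", "payload": {
  "targets": [
    [0,0,0,0],
    [0,0,0,0],
    [0,0,0.02,0],
    [0,0,0.04,0],
    [0,0,0,0]
  ]
}}

```text
clock: 30.52
position: [0.5011, 0.0818, 0.1371]
ee_rot: [0.002, 0.555, 0.832, 0.002]
contact_force: [0.3, 0.6, -0.7]
width: 0.0365
```

Request:
{"api": "drive_tool", "payload": {
  "targets": [
    [0,0,0.055,0],
    [0.01,0.01,0.02,0],
    [0.035,0.045,0,-5],
    [0.035,0.045,0,-5],
    [0.035,0.045,0,-5]
  ]
}}

```text
clock: 31.15
position: [0.6149, 0.2278, 0.2082]
ee_rot: [-0.001, 0.66, 0.751, -0.001]
contact_force: [1.2, -0.2, 0.5]
width: 0.0366
```

Request:
{"api": "drive_tool", "payload": {
  "targets": [
    [0.025,0.037,0,0],
    [0,0.015,0,0],
    [0,0,0,0],
    [0,0,0,0],
    [0,0,0,0]
  ]
}}

```text
clock: 31.78
position: [0.639, 0.2774, 0.2103]
ee_rot: [0.0, 0.659, 0.752, -0.0]
contact_force: [0.2, 0.6, 0.5]
width: 0.0367
```

```bash
python3 - <<'E'
from h import *
s=sensors.get_state();print(s["position"],s["ee_rot"])
for c in("wrist","side"):
    im=cams.get_image(c)
    if c=="wrist":cv2.imwrite("pics/w7.png",im["color"][:,:,::-1])
    for n in("tray","matches_mid"):
      for d in spotter.landmark_of(n,c):print(c,n,d,proj(im,d["point"]))
E
```

```text
[0.6389701  0.2773888  0.21027635] [ 8.37390361e-05  6.59333166e-01  7.51850862e-01 -2.23752146e-04]
wrist tray {'point': [0.6421, 0.256, 0.0019], 'score': 0.7} [317.48148093 244.86374772]
side tray {'point': [0.6461, 0.2535, 0.0005], 'score': 0.61} [234.05116819 339.3943958 ]
side matches_mid {'point': [0.6388, 0.2775, 0.1467], 'score': 0.87} [217.54631484 297.82778197]
```

View pics/w7.png

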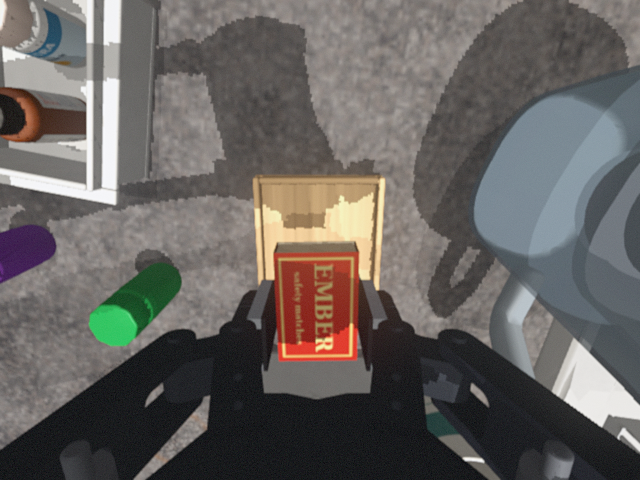

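The match box is held flat and square over the tray (tray rim columns 255-384 in the wrist picture). Lowering.

Request:
{"api": "drive_tool", "payload": {
  "targets": [
    [0,0.002,-0.04,0],
    [0,0,-0.045,0],
    [0,0,-0.028,0],
    [0,0,-0.011,0],
    [0,0,0,0]
  ]
}}

```text
clock: 32.7
position: [0.6395, 0.2807, 0.0858]
ee_rot: [-0.0, 0.659, 0.752, -0.0]
contact_force: [-0.0, -0.3, 0.0]
width: 0.0367
```

Request:
{"api": "drive_tool", "payload": {
  "targets": [
    [0,0,-0.002,0],
    [0,0,-0.0015,0],
    [0,0,-0.001,0],
    [0,0,-0.001,0],
    [0,0,0,0]
  ]
}}

```text
clock: 33.33
position: [0.6394, 0.2807, 0.0805]
ee_rot: [0.0, 0.659, 0.752, 0.0]
contact_force: [-0.3, -0.6, -0.9]
width: 0.0366
```

Request:
{"api": "drive_tool", "payload": {
  "targets": [
    [0,0,-0.0005,0],
    [0,0,-0.0005,0],
    [0,0,-0.0005,0],
    [0,0,0,0],
    [0,0,0,0]
  ]
}}

```text
clock: 33.95
position: [0.6395, 0.2807, 0.0803]
ee_rot: [0.0, 0.659, 0.752, 0.0]
contact_force: [-1.9, -1.2, 6.6]
width: 0.0367
```

Request:
{"api": "drive_tool", "payload": {
  "targets": [
    [0,0,0,0],
    [0,0,0,0],
    [0,0,0,0],
    [0,0,0,0],
    [0,0,0,0]
  ],
  "jaw": 0.052
}}

```text
clock: 34.58
position: [0.6394, 0.2807, 0.0789]
ee_rot: [-0.0, 0.659, 0.752, -0.0]
contact_force: [0.1, -0.7, 0.1]
width: 0.0523
```

Request:
{"api": "drive_tool", "payload": {
  "targets": [
    [0,0,0.02,0],
    [0,0,0.05,0],
    [0,0,0.055,0],
    [0,0,0.05,0],
    [0.0055,-0.045,0,-3]
  ]
}}

```text
clock: 35.2
position: [0.6468, 0.2385, 0.26]
ee_rot: [0.003, 0.677, 0.736, 0.005]
contact_force: [0.0, -0.6, -0.3]
width: 0.0519
```

Request:
{"api": "drive_tool", "payload": {
  "targets": [
    [0.009,-0.055,0,0],
    [0.009,-0.055,0,0],
    [0.009,-0.05,0,0],
    [0,0,0,0],
    [0,0,0,0]
  ]
}}

```text
clock: 35.83
position: [0.6718, 0.0759, 0.2539]
ee_rot: [-0.0, 0.679, 0.735, 0.0]
contact_force: [-0.2, -0.5, -0.2]
width: 0.0518
```

```bash
python3 - <<'E'
from h import *
s=sensors.get_state();print(s["position"],s["ee_rot"])
I=[]
for c in("wrist","side"):
    im=cams.get_image(c);I.append(im["color"][:,:,::-1])
    for n in("lid_handle","matches_mid"):
      for d in spotter.landmark_of(n,c):print(c,n,d,proj(im,d["point"]))
cv2.imwrite("pics/p8.png",np.hstack([cv2.resize(I[0],(500,375)),cv2.resize(I[1][230:390,170:298],(300,375))]))
E
```

```text
[0.67179376 0.07588004 0.25391371] [-4.28704228e-04  6.78603865e-01  7.34504298e-01  2.16063698e-04]
wrist lid_handle {'point': [0.6734, 0.0768, 0.0878], 'score': 0.56} [319.39911141 234.60938268]
side lid_handle {'point': [0.674, 0.0765, 0.0837], 'score': 0.84} [269.33757077 250.63821712]
side matches_mid {'point': [0.6368, 0.2855, 0.0147], 'score': 0.55} [226.64404696 348.59831562]
```

View pics/p8.png

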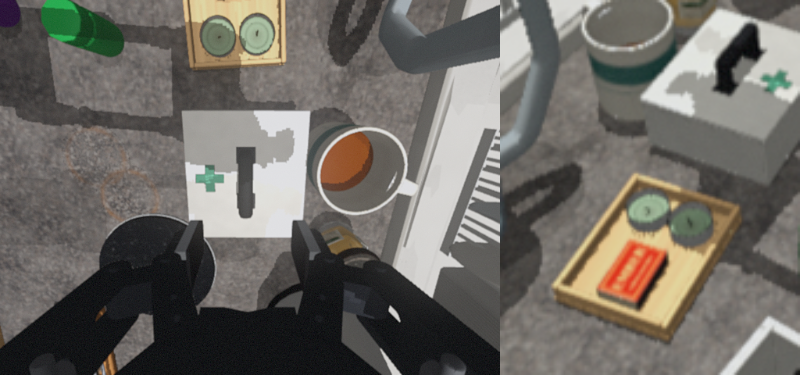

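The matches lie flat in the tray beside the tea lights (right half). The lid handle is at (246,183) in the left half, square with the tool, with the mug clear to its right.

Request:
{"api": "drive_tool", "payload": {
  "targets": [
    [0.001,0.0005,-0.04,0],
    [0,0,-0.04,0],
    [0,0,-0.025,0],
    [0,0,-0.011,0],
    [0,0,0,0]
  ]
}}

```text
clock: 36.75
position: [0.6729, 0.0765, 0.1377]
ee_rot: [-0.0, 0.678, 0.735, -0.0]
contact_force: [0.9, -0.7, 0.5]
width: 0.0518
```

Request:
{"api": "drive_tool", "payload": {
  "targets": [
    [0,0,0,0],
    [0,0,0,0],
    [0,0,0,0],
    [0,0,0,0],
    [0,0,0,0]
  ],
  "jaw": 0.004,
  "force": 60
}}

```text
clock: 37.38
position: [0.6735, 0.0762, 0.1395]
ee_rot: [0.001, 0.678, 0.735, 0.001]
contact_force: [-1.2, -0.3, 6.0]
width: 0.013
```

Request:
{"api": "drive_tool", "payload": {
  "targets": [
    [0,0,0,0],
    [0,0,0,0],
    [0,0,0,0],
    [0,0,0,0],
    [0,0,0,0]
  ]
}}

```text
clock: 38.0
position: [0.6736, 0.0762, 0.1395]
ee_rot: [0.001, 0.678, 0.735, 0.001]
contact_force: [-1.5, 0.2, 6.1]
width: 0.0132
```

Request:
{"api": "drive_tool", "payload": {
  "targets": [
    [0,0,0.015,0],
    [0,0,0.035,0],
    [0,0,0.05,0],
    [0,0,0.045,0],
    [0,0,0.015,0]
  ]
}}

```text
clock: 38.62
position: [0.6739, 0.0762, 0.3019]
ee_rot: [0.002, 0.678, 0.735, 0.002]
contact_force: [-0.6, 0.3, -2.1]
width: 0.0133
```

Request:
{"api": "drive_tool", "payload": {
  "targets": [
    [-0.02,0.025,0,-2],
    [-0.03,0.04,0,-2],
    [-0.04,0.05,0,-2],
    [-0.04,0.05,0,-2.1],
    [-0.04,0.05,0,0]
  ]
}}

```text
clock: 39.25
position: [0.5038, 0.2886, 0.2964]
ee_rot: [-0.001, 0.729, 0.685, -0.001]
contact_force: [1.1, 0.1, -2.4]
width: 0.0128
```

Request:
{"api": "drive_tool", "payload": {
  "targets": [
    [-0.036,0.04,0,0],
    [-0.025,0.0318,0,0],
    [0,0,0,0],
    [0,0,0,0],
    [0,0,0,0]
  ]
}}

```text
clock: 39.88
position: [0.4455, 0.3584, 0.2974]
ee_rot: [0.0, 0.729, 0.684, -0.001]
contact_force: [0.4, -0.1, -2.0]
width: 0.0129
```

```bash
python3 - <<'E'
from h import *
s=sensors.get_state();print(s["position"],s["ee_rot"])
I=[]
for c in("wrist","side","top"):
    im=cams.get_image(c);I.append(im["color"][:,:,::-1])
    for n in("lid_handle","medicine_box","mug"):
      for d in spotter.landmark_of(n,c):print(c,n,d,proj(im,d["point"]))
cv2.imwrite("pics/p9.png",np.hstack([cv2.resize(I[0],(400,300)),cv2.resize(I[1][240:480,180:500],(400,300))]))
E
```

```text
[0.44550248 0.35842863 0.29740929] [ 2.01203619e-04  7.29071729e-01  6.84437061e-01 -5.31182112e-04]
wrist lid_handle {'point': [0.4488, 0.3574, 0.2436], 'score': 0.61} [324.99794239 315.232097  ]
wrist mug {'point': [0.7935, 0.0959, -0.0021], 'score': 0.92} [589.77339513 378.57659774]
side lid_handle {'point': [0.4495, 0.3599, 0.2431], 'score': 0.56} [279.91968237 340.01142801]
side mug {'point': [0.7931, 0.1005, -0.003], 'score': 0.6} [223.76471605 268.48257393]
top lid_handle {'point': [0.447, 0.3593, 0.244], 'score': 0.82} [135.1982386  324.87972216]
top mug {'point': [0.7931, 0.0926, 0.0036], 'score': 0.71} [288.98541226 161.73579403]
```

View pics/p9.png

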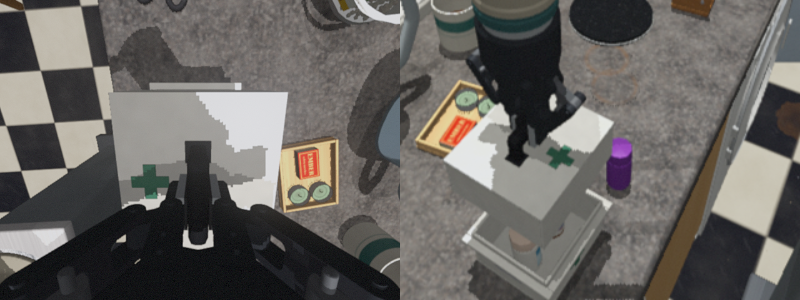

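The lid hangs level above the box. Lowering to just above the rim (contact if misaligned at TCP z≈0.2115, seated at ≈0.2015).

Request:
{"api": "drive_tool", "payload": {
  "targets": [
    [-0.0033,0.0044,0,0],
    [0,0,-0.03,0],
    [0,0,-0.035,0],
    [0,0,-0.015,0],
    [0,0,0,0]
  ]
}}

```text
clock: 41.1
position: [0.4411, 0.3638, 0.2173]
ee_rot: [-0.0, 0.728, 0.685, -0.001]
contact_force: [0.6, 0.1, -1.0]
width: 0.0128
```

Request:
{"api": "drive_tool", "payload": {
  "targets": [
    [0,0,0,0],
    [0,0,0,0],
    [0,0,0,0],
    [0,0,0,0],
    [0,0,0,0]
  ]
}}

```text
clock: 41.72
position: [0.4415, 0.3638, 0.2182]
ee_rot: [0.0, 0.729, 0.685, 0.0]
contact_force: [0.2, -0.3, -0.6]
width: 0.0133
```

```bash
python3 - <<'E'
from h import *
s=sensors.get_state();print(s["position"],s["ee_rot"])
im=cams.get_image("wrist");a=im["color"][:,:,::-1]
im2=cams.get_image("side");b=im2["color"][:,:,::-1]
cv2.imwrite("pics/p10.png",np.hstack([cv2.resize(a,(480,360)),cv2.resize(b[330:480,215:348],(320,360),interpolation=cv2.INTER_CUBIC)]))
E
```

```text
[0.44153807 0.36378537 0.21815587] [6.93707014e-05 7.28583249e-01 6.84957241e-01 1.50771334e-04]
```

View pics/p10.png

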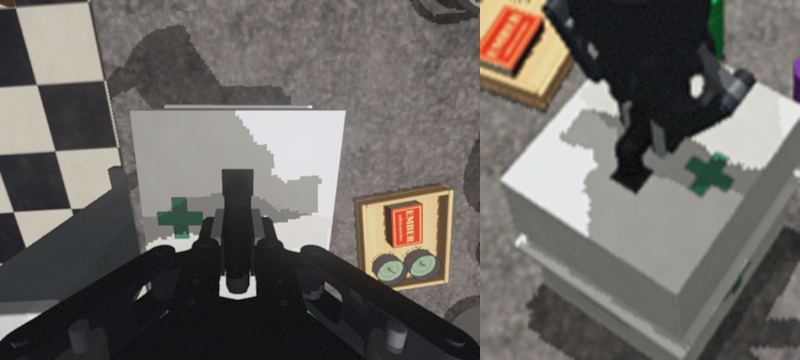

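The lid is level. Its far edge (131-345) is centred on the visible shoulder (165-312) at column 238. Lowering gently.

Request:
{"api": "drive_tool", "payload": {
  "targets": [
    [0.0007,-0.0008,-0.002,0],
    [0,0,-0.002,0],
    [0,0,-0.002,0],
    [0,0,-0.002,0],
    [0,0,0,0]
  ]
}}

```text
clock: 42.45
position: [0.4421, 0.3629, 0.2097]
ee_rot: [-0.0, 0.729, 0.685, -0.0]
contact_force: [0.1, 0.2, -0.7]
width: 0.013
```

Request:
{"api": "drive_tool", "payload": {
  "targets": [
    [0,0,-0.001,0],
    [0,0,-0.001,0],
    [0,0,-0.001,0],
    [0,0,0,0],
    [0,0,0,0]
  ]
}}

```text
clock: 43.08
position: [0.4422, 0.363, 0.207]
ee_rot: [0.0, 0.729, 0.685, 0.0]
contact_force: [0.6, -1.1, -1.6]
width: 0.0129
```

Past the rim without force; on to the shoulder.

Request:
{"api": "drive_tool", "payload": {
  "targets": [
    [0,0,-0.0015,0],
    [0,0,-0.0015,0],
    [0,0,-0.001,0],
    [0,0,-0.0005,0],
    [0,0,0,0]
  ]
}}

```text
clock: 43.7
position: [0.4422, 0.363, 0.2025]
ee_rot: [0.0, 0.729, 0.685, 0.0]
contact_force: [-0.4, 0.6, -0.9]
width: 0.0127
```

Request:
{"api": "drive_tool", "payload": {
  "targets": [
    [0,0,-0.0005,0],
    [0,0,-0.0005,0],
    [0,0,-0.0005,0],
    [0,0,0,0],
    [0,0,0,0]
  ]
}}

```text
clock: 44.32
position: [0.4422, 0.363, 0.2015]
ee_rot: [0.0, 0.729, 0.685, 0.0]
contact_force: [-1.2, -2.3, 3.6]
width: 0.0131
```

Seated at 0.2015 as predicted. Release and withdraw.

Request:
{"api": "drive_tool", "payload": {
  "targets": [
    [0,0,-0.0005,0],
    [0,0,0,0],
    [0,0,0,0],
    [0,0,0,0],
    [0,0,0,0]
  ],
  "jaw": 0.05
}}

```text
clock: 44.95
position: [0.4422, 0.363, 0.2005]
ee_rot: [0.0, 0.729, 0.685, 0.0]
contact_force: [-0.3, 0.2, 0.1]
width: 0.0501
```

Request:
{"api": "drive_tool", "payload": {
  "targets": [
    [0,0,0.015,0],
    [0,0,0.04,0],
    [0,0,0.05,0],
    [0,-0.05,0.02,0],
    [-0.05,-0.055,0,0]
  ]
}}

```text
clock: 45.58
position: [0.4029, 0.2664, 0.3286]
ee_rot: [0.002, 0.729, 0.685, 0.003]
contact_force: [-0.5, -0.7, 0.3]
width: 0.0502
```

Request:
{"api": "drive_tool", "payload": {
  "targets": [
    [-0.03,-0.06,0,0],
    [0,-0.06,0,0],
    [0,-0.06,0,0],
    [0,-0.06,0,0],
    [0,0,0,0]
  ]
}}

```text
clock: 46.2
position: [0.3723, 0.0271, 0.3268]
ee_rot: [0.001, 0.731, 0.682, 0.0]
contact_force: [0.4, 1.5, -0.2]
width: 0.05
```

```bash
python3 - <<'E'
from h import *
s=sensors.get_state();print(s["clock"],s["position"])
I=[]
for c in("top","side"):
    im=cams.get_image(c);I.append(im["color"][:,:,::-1])
    for n in("lid_handle","matches_mid","spice_jar_mid","mug"):
      for d in spotter.landmark_of(n,c)[:2]:print(c,n,d)
    if c=="top":print("lidtop",blob(im,(160,322),(0,0,190),(180,30,255),.121,50))
cv2.imwrite("pics/p11.png",np.hstack([cv2.resize(I[0][150:390,100:420],(400,300)),cv2.resize(I[1][180:480,200:500],(400,300))]))
E
```

```text
46.2 [0.37234622 0.02706518 0.32675907]
top lid_handle {'point': [0.4473, 0.3653, 0.1437], 'score': 0.61}
top spice_jar_mid {'point': [0.4454, -0.2607, 0.0662], 'score': 0.96}
top mug {'point': [0.7907, 0.0936, 0.0021], 'score': 0.81}
lidtop (array([443.9, 362.7]), array([138. , 127.8]), 86.4)
side lid_handle {'point': [0.4467, 0.3665, 0.1492], 'score': 0.81}
side matches_mid {'point': [0.6386, 0.2814, 0.0168], 'score': 0.65}
side spice_jar_mid {'point': [0.4446, -0.2596, 0.0629], 'score': 0.61}
side mug {'point': [0.7913, 0.1013, -0.0012], 'score': 0.92}
```

View pics/p11.png

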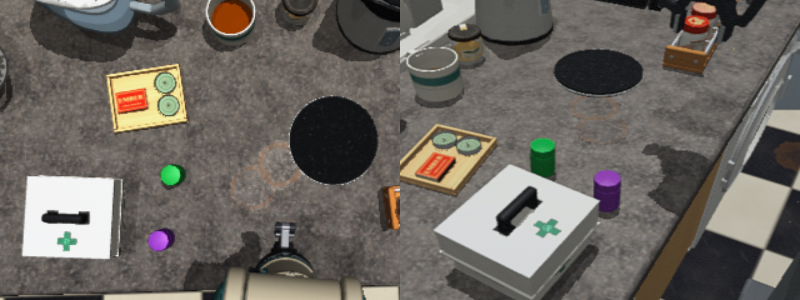

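The lid sits flat and centred, the matches are in the tray, the spice jar is in the rack, and the mug has not moved. Handing in.

```bash
python3 -c "
from rig import manip
print(manip.sign_off())"
```

```text
the job is handed in; nothing more can be done
None
```

I sorted everything and handed the job in at about 46 s of robot time. The sign-off gives no verdict, so the results below rest on my own checks.

- **Spice jar:** it stands in the empty rack bay. The networks put its mid-point 63–66 mm above the worktop, and the allowed range is 59–71 mm.
- **Dropper bottle and tablet tub:** both stood upright on the medicine box floor in the last pictures before the lid went on. I could not see them after that.
- **Match box:** it lies flat in the tray beside the tea lights.
- **Lid:** it went down past the rim without force and met the shoulder at the predicted height. In the last picture its top is about 2 mm from my measured box centre.
- **Mug:** the networks place it within about 5 mm of the start, which is their error.

**Disagreements:** In the last check, the networks put the lid handle about 5 mm off the box centre, against 2 mm from the lid outline. Their side-camera height of 0.149 m is close to the 0.1495 m limit. The gripper contact height and the top-camera reading (0.144 m) both say it is fully seated. The networks also mixed up some objects at times, such as the jar and the dropper bottle, and I settled those from the pictures.

I viewed 15 pictures, one over the budget of 14.

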